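# Prop the curing cabinet's door at its middle setting

## Robot

A 6-joint arm with a two-finger parallel gripper is mounted at the origin on the work surface. World frame = base frame: x ahead of the robot, y to its left, z up, the work surface at z = 0. Lengths are in m, angles in rad, forces in N, time in s.
With the tool pointing down it reaches from about 0.375 to 0.925 m from the base axis. Payload 5.7 kg.
Tool frame: the origin (TCP) lies midway between the tips of the shut fingers; the grasp point (between the pads) lies 19 mm behind it; x points along the fingers, z is the direction in which the jaws open and shut, and the axes are right-handed (so a half turn about x gives the same grasp; the last joint's range is limited). The gripper opens to 88 mm and grips with 3 to 60 N. Pads are 20 mm wide; open, the fingers measure 115 mm over their backs; the gripper's body (75 mm by 178 mm) begins 61 mm behind the grasp point.
Start: joints at [1.019, 0.359, 1.51, -0, 1.272, -0.115], TCP at [0.254, 0.544, 0.223] pointing down, gripper open.
Joint ranges: [-2.97, 2.97], [-1.01, 2.36], [0.21, 2.38], [-0.96, 4.11], [0.2, 2.71], [-2.98, 2.98]. Speed limits (rad/s): [2.39, 2.39, 3.14, 3.14, 3.14, 3.14].

## Interface

Orientations are given as a 3x3 rotation matrix whose columns are the frame's x, y, z axes.
In Python, from station import observe, read_camera, hand_in gives the robot as it stands. The module is installed in compiled form; this text tells all that it offers.
- The arm moves only by the tool apply_moves, never from a script. Its argument "plan" is text: rows parted by semicolons, each of 6 numbers parted by spaces: the shift along the tool's x, y, z in units of 0.15 m (1.0 is 0.15 m), then the turn, a rotation vector about the tool's x, y, z in units of 180 degrees (1.0 is 180 degrees). A call has 1 to 8 rows; each row is the pose to reach, as a shift and turn from the pose commanded when the call began, along the tool's axes at that moment, turning the shorter way round; what a row does not reach only later rows make up. A row lasts 1/10 s, in which the tool goes at most 50 mm and 8.59 degrees, less where a joint would pass 70% of its speed; a pose out of reach is approached as far as the arm can. A call with a number of a shift or a turn outside -1 to 1 is refused whole. A call with a gripper value outside its range is refused whole. "gripper" is the closure, from 0 (fully open) to 1 (shut), set as the call begins (left out, the last holds). The fingers move at their own pace and stop on an object; "newtons" is the grip in N (left out, the last holds). Time passes only in rows, so rows that repeat a pose let the fingers close. It gives the time, the measured TCP pose, the force and the opening at its end, in the units of the state.
- observe(): the state, without advancing time (a new reading comes with each control period).
- read_camera(name): name is "scene" or "top" or "wrist"; returns a dict with "frame" (400x640x3 uint8, red, green, blue), "fx", "fy", "cx", "cy" (pixels), "k1" (the pictures are not rectified: a ray, as slopes to the right and down, at radius r is drawn at 1 + k1 r^2 times it, then the intrinsics apply), "world_from_camera" (4x4, takes a point from camera to world coordinates). Camera axes: x right, y down, z forward; pixel columns grow to the right and rows downward; lengths in m; the calibration is good to about 2 mm. A picture is of the moment at which its call begins. There is no depth.
- hand_in(): hands the job in, once; it reports no verdict.
The state is a dict: "time_s": time; "qpos": joint angles; "joint_velocities": joint speeds; "effort": joint torques, N m; "position": TCP position; "ee_rot": TCP orientation; "force": force on the tool from outside, world axes, zero at the start; "wrist_torque": the same for the moment, N m; "grip_width": finger opening in m.
Only numpy, scipy, OpenCV 4.12 (cv2) and the standard library are available. Lean on these libraries where they do the work, as an engineer would, in place of code of your own. Each camera call takes 0.05 s, during which the arm holds its last target. There are 200 camera calls.

## Task

The small grey curing cabinet on the workshop bench has to air with its door held half open. Lift the door's stay arm by its black grip post, swing it across so that the door opens, and drop its middle hole, the one ringed in orange, fully down over the brass peg on the cabinet's top. Then let go, leaving the stay lying level on the peg.

Things in the scene. Friction and masses are not known exactly. Their poses are not given: they have to be found in the camera images.
- stay_grip (a point): Centre of the black round grip post, 18 mm thick (cap 23) and 47 mm high, at the stay's free end; taken from above. Point on its axis, 24 mm above the stay's top face. x along the stay away from its pivot, z up. Stay: aluminium bar 38 x 5 mm, 242 long, 0.15 kg, pivot on the door's top edge 206 mm from the post; there it swivels freely, its end lifts up to 0.6 rad and drops back level. Starts level.
- stay_hole (a point): Centre of the stay's middle hole, ringed in orange, 24 mm wide, at the level of the stay's underside; on the line from post to pivot, 88 mm from the post's axis and 118 mm from the pivot. Plain holes like it lie 38 mm to either side of it along the stay. Axes as stay_grip. At the start the stay lies clear of the peg, folded to the right as the robot sees it.
- peg (a point): Round top of the fixed brass peg, 8 mm thick, 19 mm tall, on the cabinet's top (160 mm high). It rises 13 mm above a level stay's underside: raise the post 45 mm to pass over. x from door to cabinet back, y to the hinge side (left from robot), z up. With the middle hole on the peg, stay_grip is at x +87, y -12, z +16 mm in these axes; the lifted post can go there straight, the door follows.
- door (a joint): Opening of the white-framed glass door, 240 x 147 mm, rad: 0 shut, grows as its free edge swings towards the robot, stop at 1.3; about 0.56 with the middle hole on the peg. Its upright hinge is at x -43, y +135 mm in the peg's axes; the stay's pivot is 140 mm from it. It turns easily (under 2 N at the stay) and stays where left.

How it is judged:
At the end, for the whole second after the job is handed in: The peg stands in the stay's middle hole (hole centre within 12 mm of the peg's axis, seen from above), the stay is down and level within 0.05 rad, the door is held open between 0.4 and 0.72 rad and is at rest (horizontal distance between stay_hole and peg below 0.012 m and angle between stay_hole's own z axis and vertical below 0.05 rad and value of joint door between 0.4 and 0.72 rad and velocity of joint door between -0.05 and 0.05 rad/s); the robot touches nothing.
It also fails if it takes over 40 s, if anything falls off the work surface, if the arm or the gripper's body presses on something with over 40 N, if the wrist force passes 120 N, or if a joint passes its speed limit or range.

## Working session

There is one attempt and no reset: what is moved stays moved. The work goes in short steps, Python scripts to look and compute and a tool call to move; the robot and the scene stay as the last step left them, time stands still between calls to the robot, and variables do not carry over. Pictures are saved under pics/ and viewed, about 8 in all and at most 12, crops included, and the job is handed in when it is done.

Besides the shell and the picture viewer there is one more tool, called after "Call:" by a JSON object that holds its "name" and its "arguments", one argument or row to a line. apply_moves: Moves the arm, as the interface text tells. Shifts and turns lie within -1 to 1; 1 stands for 0.15 m of shift or 180 degrees of turn. Its arguments: {"type":"object","properties":{"plan":{"type":"string"},"gripper":{"type":"number"},"newtons":{"type":"number"}},"required":["plan"]}

```bash
mkdir -p pics; cat > h.py <<'E'
import numpy as np, cv2
from station import observe, read_camera, hand_in
def snap(n,f):
    c=read_camera(n); cv2.imwrite('pics/'+f,c['frame'][:,:,::-1]); return c
def ray(c,u,v):
    K=np.array([[c['fx'],0,c['cx']],[0,c['fy'],c['cy']],[0,0,1.]])
    # k1 on radius of undistorted ray
    p=cv2.undistortPoints(np.array([[[u,v]]],float),K,np.array([c['k1'],0,0,0.]))[0,0]
    T=np.array(c['world_from_camera']); d=T[:3,:3]@np.array([p[0],p[1],1]); return T[:3,3],d/np.linalg.norm(d)
def onz(c,u,v,z):
    o,d=ray(c,u,v); return o+d*(z-o[2])/d[2]
def tri(a,b):
    (o,d),(p,e)=a,b
    s=np.linalg.lstsq(np.c_[d,-e],p-o,rcond=None)[0]
    A,B=o+d*s[0],p+e*s[1]; return (A+B)/2,np.linalg.norm(A-B)
def proj(c,X):
    T=np.linalg.inv(np.array(c['world_from_camera'])); p=T[:3,:3]@X+T[:3,3]; s=p[:2]/p[2]; s=s*(1+c['k1']*(s@s))
    return np.array([c['cx']+c['fx']*s[0],c['cy']+c['fy']*s[1]])
E
python3 - <<'E'
from h import *
np.set_printoptions(precision=4,suppress=True)
for n in('scene','top'):
    c=snap(n,n+'0.png'); print(n,c['fx'],c['k1'],np.array(c['world_from_camera']))
print(observe())
E
```

```text
scene 396.477868012566 0.0265324764746549 [[ 0.9764 -0.1268  0.1748  0.413 ]
 [-0.2152 -0.6388  0.7387 -0.4274]
 [ 0.018  -0.7589 -0.651   0.5746]
 [ 0.      0.      0.      1.    ]]
top 379.63089760319474 0.01690853549525633 [[ 0.0052 -0.9884  0.152   0.4488]
 [-0.9998 -0.0081 -0.0184  0.0836]
 [ 0.0194 -0.1519 -0.9882  0.7719]
 [ 0.      0.      0.      1.    ]]
{'time_s': 0.1, 'qpos': array([ 1.0189,  0.3594,  1.5113, -0.    ,  1.2725, -0.1151]), 'joint_velocities': array([-0.0007, -0.0026, -0.0039,  0.    ,  0.0003,  0.0002]), 'effort': array([ -0.0001, -51.6355, -27.1411,   0.0678,   0.0277,  -0.    ]), 'position': array([0.2535, 0.5431, 0.2219]), 'ee_rot': array([[-0.0008, -0.9061,  0.423 ],
       [-0.0014,  0.423 ,  0.9061],
       [-1.    ,  0.0002, -0.0016]]), 'force': array([0.2897, 0.3316, 0.0854]), 'wrist_torque': array([ 0.0238, -0.0469,  0.022 ]), 'grip_width': 0.08771243866675425}
```

View pics/scene0.png

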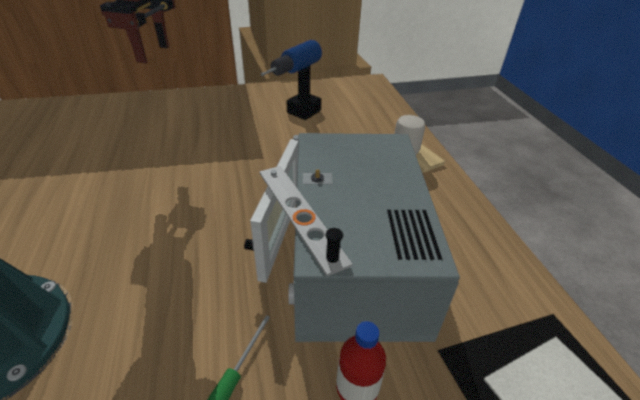

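View pics/top0.png

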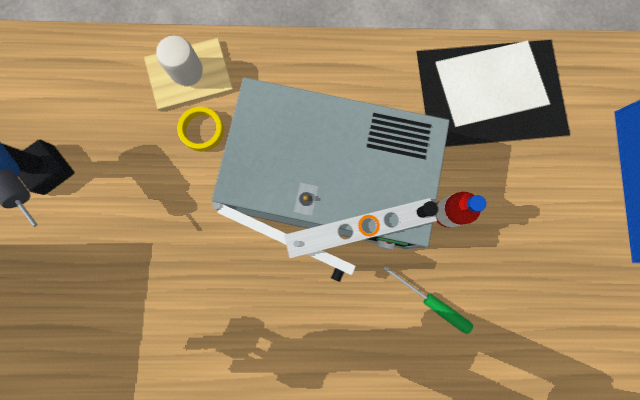

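Both views show the stay folded right over the cabinet. In the scene view the post cap is near (334,236), the ring near (304,217) and the peg near (318,174). In the top view they are near (427,208), (369,226) and (306,199). A red bottle stands beside the post.

```bash
python3 - <<'E'
from h import *
S=cv2.imread('pics/scene0.png');T=cv2.imread('pics/top0.png')
def z(I,u,v,r=25): return cv2.resize(I[v-r:v+r,u-r:u+r],(380,290 if 0 else 380),interpolation=cv2.INTER_NEAREST)[:,:]
f=lambda I,u,v:cv2.resize(I[v-20:v+20,u-26:u+26],(400,300),interpolation=cv2.INTER_NEAREST)
cv2.imwrite('pics/z0.png',np.vstack([np.hstack([f(S,334,244),f(S,318,176)]),np.hstack([f(T,427,208),f(T,306,199)])]))
for n,I in(('s',S),('t',T)):
    h=cv2.cvtColor(I,cv2.COLOR_BGR2HSV)
    m=cv2.inRange(h,(5,150,150),(18,255,255))
    k,l,st,ce=cv2.connectedComponentsWithStats(m)
    for i in range(1,k):
        if st[i,4]>20: print(n,'orange',st[i],ce[i])
    m=cv2.inRange(h,(0,0,0),(180,255,50)); k,l,st,ce=cv2.connectedComponentsWithStats(m)
    for i in range(1,k):
        if 40<st[i,4]<1500: print(n,'dark',st[i],ce[i])
E
```

```text
s orange [294 210  21  15  76] [303.43421053 217.25      ]
s dark [ 100    0   75   48 1305] [141.29501916  14.01992337]
s dark [131  28  16  34 120] [139.35  42.9 ]
s dark [271  57  23  18 256] [282.2734375   65.77734375]
s dark [287  64  34  56 993] [303.70090634  97.32628399]
s dark [388 210  14  49 154] [394.26623377 235.01948052]
s dark [395 210  15  50 161] [401.95652174 235.52173913]
s dark [402 210  16  50 161] [409.39130435 235.13043478]
s dark [409 210  17  49 168] [416.88690476 235.05357143]
s dark [416 210  18  50 168] [424.52380952 235.47619048]
s dark [423 210  19  49 164] [431.84756098 234.85365854]
s dark [326 228  17  35 420] [333.25714286 243.94285714]
s dark [245 240   8  10  68] [248.45588235 244.47058824]
t orange [359 215  20  21 165] [368.18787879 225.22424242]
t dark [373 113  58  14 165] [401.40606061 119.9030303 ]
t dark [372 119  58  15 172] [399.83139535 125.99418605]
t dark [371 126  58  14 174] [399.12643678 132.24712644]
t dark [370 132  57  14 177] [397.95480226 138.41242938]
t dark [369 138  57  15 178] [397.15730337 144.69101124]
t dark [367 144  58  15 181] [395.58563536 150.85082873]
t dark [  3 170  26  38 351] [ 16.3988604  192.17378917]
t dark [417 202  21  15 233] [427.3776824  209.42060086]
t dark [332 269  11  12  86] [337.08139535 274.62790698]
```

View pics/z0.png

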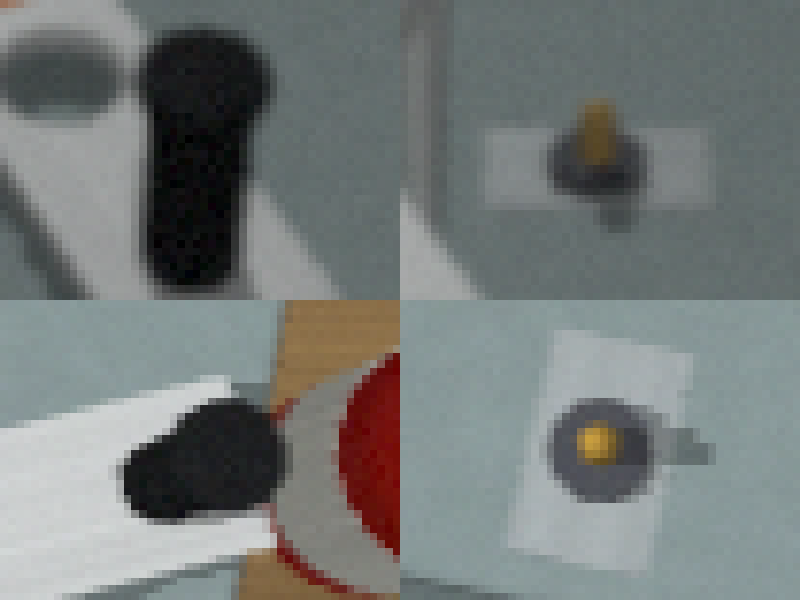

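Cap top is at about scene (334.4,232.9) and top (430.4,207.4); post base at (332.5,256.9) and (422.2,210.7). Peg top is at about (317.2,170.1) and (305.1,196.8). Next I triangulate these.

```bash
cat > m.py <<'E'
from h import *
np.set_printoptions(precision=4,suppress=True)
s=read_camera('scene');t=read_camera('top')
P={}
for n,a,b in(('cap',(334.4,232.9),(430.4,207.4)),('base',(332.5,256.9),(422.2,210.7)),('peg',(317.2,170.1),(305.1,196.8)),('ring',(304,217.3),(368.5,225.2)),('knob?',(248.5,244.5),(337,274.6)),('bottle',(368,330),(477,204)),
 ('pivot',(275,175),(299,244))):
    P[n],e=tri(ray(s,*a),ray(t,*b)); print(n,P[n],'gap',e)
# cabinet axes from plates edges: cabinet top back edge corners in top view z=.16
A=onz(t,244,79,.16);B=onz(t,449,119,.16);C=onz(t,213,205,.16);D=onz(t,429,247,.16);print('corners',A,B,C,D)
y=(A-B)[:2]; y/=np.linalg.norm(y); x=np.array([y[1],-y[0]]); print('x',x,'y',y)
pg=P['peg'][:2]
print('hinge',pg-.043*x+.135*y,'goal grip',pg+.087*x-.012*y, P['peg'][2]+.016)
print('post-ring',np.linalg.norm(P['cap'][:2]-P['ring'][:2]),'post-pivot',np.linalg.norm(P['cap'][:2]-P['pivot'][:2]))
E
python3 m.py
```

```text
cap [ 0.5198 -0.0902  0.2159] gap 0.0020860805948315227
base [ 0.5197 -0.0909  0.171 ] gap 0.0029676611827198656
peg [0.5403 0.0964 0.1758] gap 0.00222125132533443
ring [ 0.497  -0.0051  0.1682] gap 0.0011814215728556624
knob? [0.4131 0.0398 0.0798] gap 0.00565038637880464
bottle [ 0.5369 -0.1903  0.1473] gap 0.0015844298260957678
pivot [0.4679 0.1051 0.1692] gap 0.0013810567215883599
corners [0.7459 0.2027 0.16  ] [ 0.6791 -0.1452  0.16  ] [0.5293 0.2451 0.16  ] [ 0.464  -0.1031  0.16  ]
x [ 0.982  -0.1887] y [0.1887 0.982 ]
hinge [0.5236 0.2371] goal grip [0.6235 0.0682] 0.1917923376823179
post-ring 0.08816176684423734 post-pivot 0.20211513489655786
```

Measurements agree with the text: post height 45 mm, post to ring 88 mm, goal to hinge 140 mm. Next is a helper for move units, then the approach.

```bash
cat > u.py <<'E'
import sys; from h import *
from scipy.spatial.transform import Rotation as Q
np.set_printoptions(precision=3,suppress=True)
def units(p,ang,tilt=None):
    o=observe();R=np.array(o['ee_rot']);a=np.radians(ang)
    z=np.array([np.cos(a),np.sin(a),0]);x=np.array([0,0,-1.]);G=np.c_[x,np.cross(z,x),z]
    print(np.round(R.T@(np.array(p)-o['position'])/.15,3),np.round((Q.from_matrix(R.T@G)).as_rotvec()/np.pi,3),'pos',o['position'],'F',o['force'],'w',o['grip_width'],o['time_s'])
if __name__=='__main__': units([float(v) for v in sys.argv[1:4]],float(sys.argv[4]))
E
python3 u.py .5195 -.0905 .27 15
```

```text
[-0.316 -3.393 -3.079] [ 0.278 -0.     0.   ] pos [0.254 0.543 0.222] F [-0.769  0.371  0.13 ] w 0.08781614898786551 0.2
```

Call:
{"name": "apply_moves", "arguments": {
  "plan": "-0.33 -1 -0.9 0.278 0 0;-0.33 -1 -0.9 0.278 0 0;-0.33 -1 -0.9 0.278 0 0;-0.33 -1 -0.9 0.278 0 0;-0.33 -1 -0.9 0.278 0 0;-0.33 -1 -0.9 0.278 0 0;-0.33 -1 -0.9 0.278 0 0",
  "gripper": 0
}}

```text
time_s: 0.9
position: [0.3329, 0.3573, 0.2723]
ee_rot: [[0.0, -0.255, 0.967], [0.0, 0.967, 0.255], [-1.0, 0.0, 0.0]]
force: [-0.3, 0.0, -0.3]
grip_width: 0.0881
```

```bash
python3 u.py .5195 -.0905 .27 15
```

```text
[ 0.015 -3.204  0.44 ] [-0.001  0.    -0.   ] pos [0.333 0.357 0.272] F [-0.315  0.034 -0.345] w 0.08805400981661816 0.9
```

Three more hops (1, 1, 1.2).

Call:
{"name": "apply_moves", "arguments": {
  "plan": "0 -1 0.14 0 0 0;0 -1 0.14 0 0 0;0 -1 0.14 0 0 0;0 -1 0.14 0 0 0"
}}

```text
time_s: 1.3
position: [0.3933, 0.2142, 0.272]
ee_rot: [[0.001, -0.257, 0.967], [-0.002, 0.967, 0.257], [-1.0, -0.002, -0.0]]
force: [-0.6, 0.8, 0.0]
grip_width: 0.0877
```

Call:
{"name": "apply_moves", "arguments": {
  "plan": "0 -1 0.14 0 0 0;0 -1 0.14 0 0 0;0 -1 0.14 0 0 0;0 -1 0.14 0 0 0"
}}

```text
time_s: 1.7
position: [0.4529, 0.075, 0.2722]
ee_rot: [[0.001, -0.256, 0.967], [-0.002, 0.967, 0.256], [-1.0, -0.002, 0.001]]
force: [0.1, 0.6, 0.6]
grip_width: 0.0878
```

Call:
{"name": "apply_moves", "arguments": {
  "plan": "0 -0.7 0.16 0 0 0;0 -0.7 0.16 0 0 0;0 -0.7 0.16 0 0 0;0 -0.7 0.16 0 0 0"
}}

```text
time_s: 2.1
position: [0.5011, -0.0161, 0.2717]
ee_rot: [[-0.001, -0.258, 0.966], [0.001, 0.966, 0.258], [-1.0, 0.001, -0.001]]
force: [-0.2, 0.8, -0.1]
grip_width: 0.0877
```

```bash
python3 u.py .5195 -.0905 .18 15; python3 -c "
from h import *
c=snap('wrist','w1.png');print(np.round(c['world_from_camera'],3),c['fx']);print(proj(c,np.array([.5198,-.0905,.216])),proj(c,np.array([.497,-.005,.168])),proj(c,np.array([.5403,.0964,.177])))"
```

```text
[ 0.611 -0.511 -0.009] [-0. -0. -0.] pos [ 0.501 -0.016  0.272] F [-0.172  0.806 -0.113] w 0.08768703358800438 2.1
[[ 0.966  0.248  0.074  0.479]
 [ 0.258 -0.926 -0.276  0.059]
 [-0.     0.286 -0.958  0.432]
 [ 0.     0.     0.     1.   ]] 304.39649717126747
[321.16346122 305.49871069] [321.21061205 187.56582794] [407.80225285  83.30151057]
```

View pics/w1.png

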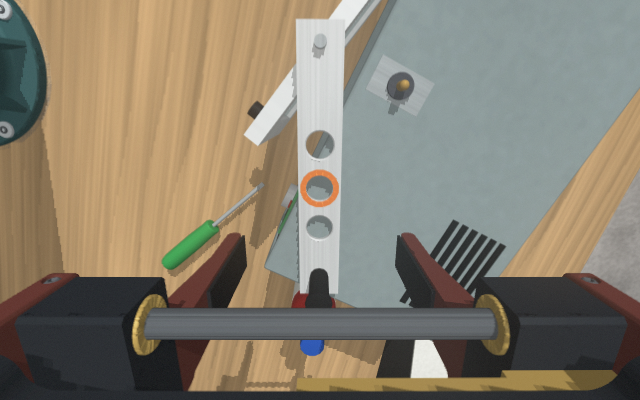

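The wrist view shows the stay square to the jaws, the ring at (319.5,188) against a predicted (321,188), and the peg at (403.5,85) against (408,83). The post is centred between the fingers. I go over it, descend and grip.

Call:
{"name": "apply_moves", "arguments": {
  "plan": "0 -0.25 -0.01 0 0 0;0 -0.51 -0.02 0 0 0;0 -0.51 -0.02 0 0 0;0.2 -0.51 -0.02 0 0 0;0.4 -0.51 -0.02 0 0 0;0.6 -0.51 -0.02 0 0 0;0.6 -0.51 -0.02 0 0 0"
}}

```text
time_s: 2.85
position: [0.5137, -0.0875, 0.1788]
ee_rot: [[-0.008, -0.26, 0.966], [0.003, 0.966, 0.26], [-1.0, 0.005, -0.007]]
force: [-0.6, -0.3, 0.1]
grip_width: 0.0878
```

Call:
{"name": "apply_moves", "arguments": {
  "plan": "0 0 0 0 0 0;0 0 0 0 0 0;0 0 0 0 0 0;0 0 0 0 0 0;0 0 0 0 0 0;0 0 0 0 0 0;0 0 0 0 0 0;0 0 0 0 0 0",
  "gripper": 1,
  "newtons": 20
}}

```text
time_s: 3.65
position: [0.5175, -0.0912, 0.1822]
ee_rot: [[-0.0, -0.258, 0.966], [-0.0, 0.966, 0.258], [-1.0, -0.0, -0.0]]
force: [0.6, -0.7, -0.7]
grip_width: 0.0275
```

Call:
{"name": "apply_moves", "arguments": {
  "plan": "0 0 0 0 0 0;0 0 0 0 0 0;0 0 0 0 0 0;0 0 0 0 0 0"
}}

```text
time_s: 4.05
position: [0.5176, -0.0912, 0.1821]
ee_rot: [[-0.0, -0.258, 0.966], [-0.0, 0.966, 0.258], [-1.0, -0.0, -0.0]]
force: [-0.2, -1.0, -0.8]
grip_width: 0.0217
```

```bash
python3 u.py .5195 -.0905 .232 15; python3 -c "
import math
p=(.4679,.1051)
"
```

```text
[-0.332  0.001  0.014] [-0. -0.  0.] pos [ 0.518 -0.091  0.182] F [-0.198 -0.975 -0.755] w 0.02169739847326655 4.05
```

Call:
{"name": "apply_moves", "arguments": {
  "plan": "0 0 0 0 0 0;0 0 0 0 0 0;0 0 0 0 0 0;0 0 0 0 0 0;0 0 0 0 0 0;0 0 0 0 0 0"
}}

```text
time_s: 4.65
position: [0.5176, -0.0912, 0.1822]
ee_rot: [[-0.0, -0.258, 0.966], [-0.0, 0.966, 0.258], [-1.0, -0.0, -0.0]]
force: [0.5, 0.0, 0.5]
grip_width: 0.0224
```

The width of 22.4 mm suggests the pads hold the cap (23) rather than the 18 mm stem. I open a little, go 6 mm lower and regrip.

Call:
{"name": "apply_moves", "arguments": {
  "plan": "0 0 0.01 0 0 0;0 0 0.01 0 0 0;0 0 0.01 0 0 0;0.04 0 0.01 0 0 0;0.04 0 0.01 0 0 0",
  "gripper": 0.6
}}

```text
time_s: 5.15
position: [0.5184, -0.0906, 0.1753]
ee_rot: [[-0.001, -0.258, 0.966], [0.0, 0.966, 0.258], [-1.0, 0.001, -0.001]]
force: [-1.0, -0.2, -0.3]
grip_width: 0.0347
```

Call:
{"name": "apply_moves", "arguments": {
  "plan": "0 0 0 0 0 0;0 0 0 0 0 0;0 0 0 0 0 0;0 0 0 0 0 0;0 0 0 0 0 0;0 0 0 0 0 0;0 0 0 0 0 0;0 0 0 0 0 0",
  "gripper": 1
}}

```text
time_s: 5.95
position: [0.519, -0.0907, 0.1762]
ee_rot: [[-0.0, -0.258, 0.966], [-0.0, 0.966, 0.258], [-1.0, 0.0, -0.0]]
force: [-0.5, 0.6, -0.3]
grip_width: 0.0215
```

Call:
{"name": "apply_moves", "arguments": {
  "plan": "0 0 0 0 0 0;0 0 0 0 0 0;0 0 0 0 0 0;0 0 0 0 0 0;0 0 0 0 0 0"
}}

```text
time_s: 6.45
position: [0.519, -0.0907, 0.1762]
ee_rot: [[-0.0, -0.258, 0.966], [-0.0, 0.966, 0.258], [-1.0, -0.0, -0.0]]
force: [0.1, 1.1, -0.2]
grip_width: 0.0216
```

Call:
{"name": "apply_moves", "arguments": {
  "plan": "-0.07 0.015 0 0 0 0;-0.14 0.035 0 0 0 0;-0.2 0.05 0 0 0 0;-0.27 0.07 0 0 0 0;-0.34 0.09 0 0 0 0;-0.34 0.09 0 0 0 0"
}}

```text
time_s: 7.05
position: [0.5167, -0.0777, 0.2292]
ee_rot: [[0.003, -0.258, 0.966], [-0.001, 0.966, 0.258], [-1.0, -0.002, 0.003]]
force: [0.7, -0.2, -1.5]
grip_width: 0.022
```

```bash
python3 u.py .61 .0725 .226 71.3; python3 -c "
from h import *
c=snap('scene','s2.png');d=c['frame'][120:300,200:440,::-1];w=snap('wrist','w2.png')['frame'][:,:,::-1]
cv2.imwrite('pics/c2.png',np.hstack([cv2.resize(d,(400,300)),cv2.resize(w,(400,300))]))"
```

```text
[0.022 0.807 0.86 ] [-0.313  0.001  0.001] pos [ 0.517 -0.078  0.229] F [ 0.653 -0.196 -1.464] w 0.022049705239368445 7.05
```

View pics/c2.png

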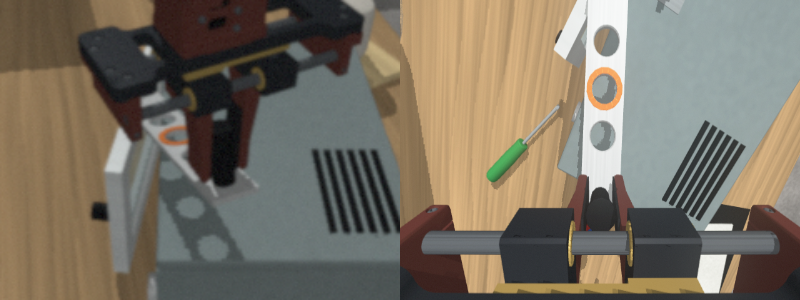

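The stay is lifted and held, and its shadow is clear. I swing it over with a proportional turn.

Call:
{"name": "apply_moves", "arguments": {
  "plan": "0 0.1 0.11 -0.04 0 0;0 0.2 0.215 -0.08 0 0;0 0.3 0.32 -0.12 0 0;0 0.4 0.43 -0.155 0 0;0 0.5 0.54 -0.195 0 0;0 0.6 0.645 -0.235 0 0;0 0.7 0.75 -0.275 0 0;0 0.8 0.86 -0.313 0 0"
}}

```text
time_s: 7.95
position: [0.6088, 0.0718, 0.2261]
ee_rot: [[-0.003, -0.949, 0.316], [-0.001, 0.316, 0.949], [-1.0, 0.002, -0.001]]
force: [-0.8, -0.6, -1.9]
grip_width: 0.0216
```

Call:
{"name": "apply_moves", "arguments": {
  "plan": "0 0 0 0 0 0;0 0 0 0 0 0;0 0 0 0 0 0"
}}

```text
time_s: 8.25
position: [0.6085, 0.0706, 0.2267]
ee_rot: [[-0.001, -0.946, 0.323], [-0.001, 0.323, 0.946], [-1.0, 0.001, -0.001]]
force: [-0.7, -0.5, -2.5]
grip_width: 0.0217
```

```bash
python3 u.py .6111 .0724 .226 71.3; python3 -c "
from h import *
w=snap('wrist','w3.png');print(proj(w,np.array([.5403,.0964,.177])));t=snap('top','t3.png')"
```

```text
[ 0.005 -0.013  0.017] [-0.001 -0.    -0.   ] pos [0.608 0.071 0.227] F [-0.704 -0.459 -2.5  ] w 0.021652249771572457 8.25
[325.93396466 120.90003087]
```

View pics/w3.png

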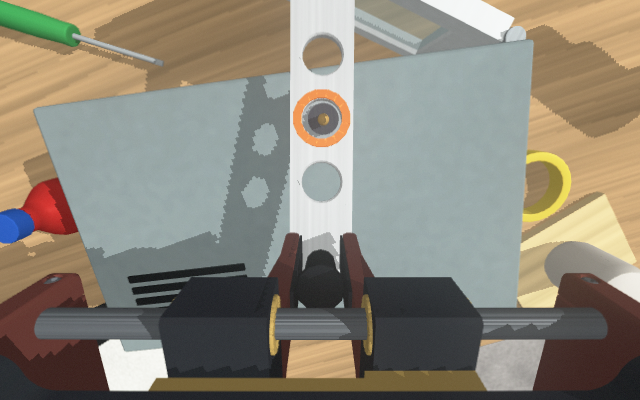

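The peg is visible through the orange-ringed hole, at (323,119) against a ring centre of (322,118). I refine both from this close view.

```bash
python3 -c "
from h import *
import cv2
np.set_printoptions(precision=4,suppress=True)
c=read_camera('wrist');h=cv2.cvtColor(c['frame'],cv2.COLOR_RGB2HSV)
m=cv2.inRange(h,(5,150,150),(18,255,255));m[:80]=0;m[160:]=0;m[:,:285]=0;m[:,360:]=0
p=np.argwhere(m)[:,::-1].astype(np.int32);
hull=cv2.convexHull(p);e=cv2.fitEllipse(hull);print(e)
b=cv2.inRange(h[105:135,310:336],(15,110,90),(28,255,255));q=np.argwhere(b);pp=q.mean(0)[::-1]+[310,105];print('peg px',pp,len(q))
u=np.array([.947,-.321]);v=np.array([.321,.947])
P=onz(c,*pp,.177)[:2];R=onz(c,*e[0],.171+.0286)[:2]
print('peg',P,'ring',R,'level ring',R+u*.0035+0, 'err along,across',(P-R-u*.0035)@u,(P-R)@v)
print('expected hole from TCP',observe()['position'][:2]+u*.013-u*.088)
"
```

```text
((321.2207946777344, 117.9842529296875), (56.171382904052734, 56.7411994934082), 6.465621471405029)
peg px [324.1167 118.7667] 60
peg [0.5385 0.0957] ring [0.5369 0.0942] level ring [0.5402 0.0931] err along,across -0.002429734403039456 0.001969624773537432
expected hole from TCP [0.5375 0.0948]
```

Hole and peg agree within about 3 mm. I lower along the arc.

Call:
{"name": "apply_moves", "arguments": {
  "plan": "0.06 -0.015 0.012 0 0 0;0.12 -0.03 0.012 0 0 0;0.18 -0.043 0.012 0 0 0;0.24 -0.055 0.012 0 0 0;0.29 -0.065 0.012 0 0 0;0.325 -0.073 0.012 0 0 0;0.335 -0.073 0.012 0 0 0;0.335 -0.073 0.012 0 0 0"
}}

```text
time_s: 9.2
position: [0.6201, 0.0698, 0.1768]
ee_rot: [[-0.001, -0.947, 0.321], [0.0, 0.321, 0.947], [-1.0, 0.001, -0.0]]
force: [0.6, 0.7, 0.2]
grip_width: 0.0217
```

```bash
python3 u.py .6215 .0685 .176 71.3; python3 -c "
from h import *
w=snap('wrist','w4.png')['frame'][60:240,220:420,::-1];s=snap('scene','s4.png')['frame'][120:300,220:420,::-1]
cv2.imwrite('pics/c4.png',np.hstack([cv2.resize(w,(400,360)),cv2.resize(s,(400,360))]))"
```

```text
[ 0.005 -0.012 -0.005] [-0. -0. -0.] pos [0.62  0.07  0.177] F [0.57  0.684 0.191] w 0.021653271934449353 9.2
```

View pics/c4.png

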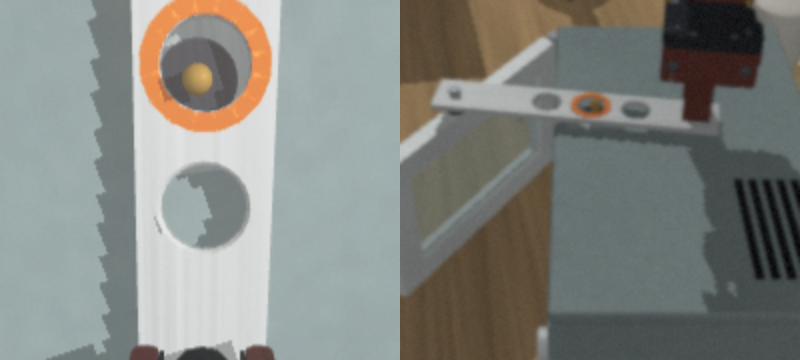

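The peg stands in the orange hole, about 3 mm from centre toward the post, and the stay looks level. I nudge it 2 mm outward, release and retreat upward.

Call:
{"name": "apply_moves", "arguments": {
  "plan": "0.004 -0.015 -0.007 0 0 0;0.004 -0.015 -0.007 0 0 0;0.004 -0.015 -0.007 0 0 0"
}}

```text
time_s: 9.6
position: [0.6225, 0.0678, 0.1766]
ee_rot: [[0.001, -0.947, 0.321], [-0.0, 0.321, 0.947], [-1.0, -0.001, 0.0]]
force: [-0.1, -0.2, -0.3]
grip_width: 0.0218
```

Call:
{"name": "apply_moves", "arguments": {
  "plan": "0 0 0 0 0 0;0 0 0 0 0 0;0 0 0 0 0 0;0 0 0 0 0 0;0 0 0 0 0 0;0 0 0 0 0 0;0 0 0 0 0 0;0 0 0 0 0 0",
  "gripper": 0.3
}}

```text
time_s: 10.4
position: [0.622, 0.0679, 0.1763]
ee_rot: [[-0.0, -0.947, 0.321], [-0.0, 0.321, 0.947], [-1.0, 0.0, -0.0]]
force: [0.4, -0.2, 0.2]
grip_width: 0.0614
```

Call:
{"name": "apply_moves", "arguments": {
  "plan": "-0.1 0 0 0 0 0;-0.25 0 0 0 0 0;-0.5 0 0 0 0 0;-0.75 0 0 0 0 0;-0.95 0 0 0 0 0;-0.95 0 0 0 0 0;-0.95 0 0 0 0 0"
}}

```text
time_s: 11.1
position: [0.6222, 0.0679, 0.3192]
ee_rot: [[0.001, -0.947, 0.321], [-0.0, 0.321, 0.947], [-1.0, -0.001, 0.0]]
force: [-0.2, -1.2, -0.0]
grip_width: 0.0616
```

```bash
python3 u.py .62 .07 .3 71.3; python3 -c "
from h import *
np.set_printoptions(precision=4,suppress=True)
import math
w=snap('wrist','w5.png')['frame'][:,:,::-1];s=snap('scene','s5.png')['frame'][100:300,200:440,::-1]
cv2.imwrite('pics/c5.png',np.hstack([cv2.resize(w,(400,300)),cv2.resize(s,(400,300))]))"
```

```text
[0.128 0.018 0.008] [-0.  0.  0.] pos [0.622 0.068 0.319] F [-0.247 -1.179 -0.011] w 0.06158373062363312 11.1
```

View pics/c5.png

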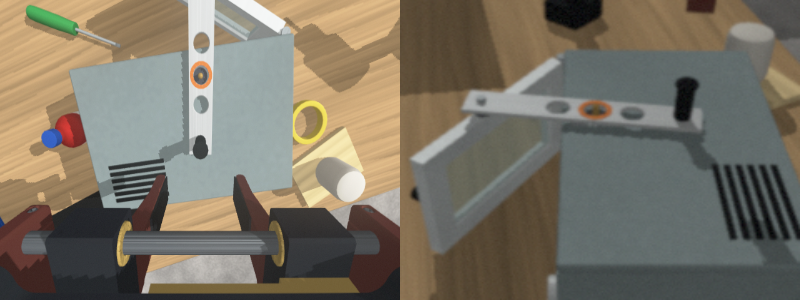

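Released: the peg sits in the orange hole and the gripper is clear. I do one numeric check of hole and level, then hand in.

```bash
python3 -c "
from h import *
np.set_printoptions(precision=4,suppress=True)
R={};B={};H={}
for n,box in(('scene',(160,220,280,370)),('wrist',(80,125,290,355))):
    c=read_camera(n);h=cv2.cvtColor(c['frame'],cv2.COLOR_RGB2HSV);y0,y1,x0,x1=box
    g=lambda m:np.argwhere(m[y0:y1,x0:x1])[:,::-1].astype(np.int32)+[x0,y0]
    e=cv2.fitEllipse(cv2.convexHull(g(cv2.inRange(h,(5,150,120),(18,255,255))).astype(np.int32)))
    R[n]=ray(c,*e[0]);print(n,e[0],e[1]);H[n]=c
    # post: darkest blob
    b=(140,195,335,385) if n=='scene' else (175,220,300,340)
    m=cv2.inRange(h,(0,0,0),(180,255,50));m2=np.zeros_like(m);m2[b[0]:b[1],b[2]:b[3]]=m[b[0]:b[1],b[2]:b[3]]
    q=np.argwhere(m2)[:,::-1];B[n]=ray(c,*q.mean(0));print(q.min(0),q.max(0),q.mean(0))
r,e=tri(R['scene'],R['wrist']);p,f=tri(B['scene'],B['wrist']);print('ring',r,e,'post mid',p,f,'dist',np.linalg.norm((p-r)[:2]))
print('ring-peg',r[:2]-[.5394,.096]);d=(r-p)[:2];pv=p[:2]+d/np.linalg.norm(d)*.206
w=np.array([.5236,.2371]);
cl=np.array([-.1887,-.982]);a=pv-w;print('pivot',pv,'hinge dist',np.linalg.norm(a),'door',np.arccos(a@cl/np.linalg.norm(a)))
"
```

```text
scene (316.7707824707031, 172.8455352783203) (10.56573486328125, 17.784467697143555)
[365 152] [378 180] [370.5669 164.9754]
wrist (321.9250183105469, 101.71665954589844) (34.30254364013672, 35.845909118652344)<string>:13: RuntimeWarning: Mean of empty slice.
  ret = um.true_divide(
Traceback (most recent call last):
ValueError: zero-size array to reduction operation minimum which has no identity
```

```bash
python3 -c "
from h import *
np.set_printoptions(precision=4,suppress=True)
s=read_camera('scene');w=read_camera('wrist')
h=cv2.cvtColor(w['frame'],cv2.COLOR_RGB2HSV)[170:215,295:345]
q=np.argwhere(h[:,:,2]<80);print(q.min(0)+[170,295],q.max(0)+[170,295])
r,e=tri(ray(s,316.8,172.8),ray(w,321.9,101.7));print('ring',r,e)
cx=320;cap=(320.5,q[:,0].max()+170-10)
p,f=tri(ray(s,371.6,155.7),ray(w,*cap));print('cap',p,f,np.linalg.norm((p-r)[:2]))
d=(r-p)[:2];pv=p[:2]+d/np.linalg.norm(d)*.206;a=pv-[.5236,.2371];print(pv,np.linalg.norm(a),np.arccos(a@[-.1887,-.982]/np.linalg.norm(a)))
"
```

```text
[183 309] [214 333]
ring [0.5383 0.096  0.1705] 0.0004950041401184743
cap [0.6216 0.0664 0.2147] 0.0013005894300323153 0.08841411528486787
[0.4275 0.1355] 0.13982676606335015 0.5676831420786724
```

```bash
python3 -c "
from station import hand_in
print(hand_in())"
```

```text
the job is handed in; nothing more can be done
None
```

The stay's middle hole, ringed in orange, is down over the brass peg, the door is held about half open, and I handed the job in at about 11.5 s. I lifted the stay by its post, swung it across with the door following, lowered it and let go. The arm then backed off about 14 cm above the post.

My last checks, from two camera views after release:
- **Hole on the peg:** the ring centre is about 1 mm from the peg's axis. The peg's own position is good to about 2 mm.
- **Stay level:** the ring is at z = 0.1705 and the post cap at 0.215. These match the level stay before lifting (0.168 and 0.216) within measuring error, but that is too coarse to prove 0.05 rad on its own.
- **Door:** about 0.57 rad open, worked out from where the ring and cap stand. I did not measure its speed directly.
- **Robot clear:** the pictures show the gripper clear of everything.

Three things failed or disagreed:
- **Grip width:** it read 22 mm on a post stated as 18 mm, even after I regripped 6 mm lower. The hold was firm all the same.
- **Peg height:** my first measurement came out 3 mm below the stated 179 mm.
- **Check script:** one script failed on a colour mask, so I took the post cap from hand-picked pixels instead.

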